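Load a centrifuge rotor on the spindle of its loading stand

ROBOT

A 6-joint arm with a two-finger parallel gripper is mounted at the origin on the work surface. World frame = base frame: x ahead of the robot, y to its left, z up, the work surface at z = 0. Lengths are in m, angles in rad, forces in N, time in s.
With the tool pointing down it reaches from about 0.325 to 0.775 m from the base axis. Payload 5.5 kg.
Tool frame: the origin (TCP) lies where the fingers leave the gripper's body, on its centre line; the fingertips stand manip.tip_reach ahead of it and the grasp point (between the pads) lies 61 mm ahead of it (manip.tip_reach is the distance from the TCP to the fingertips, in m); z points along the fingers, y is the line along which they close (so a half turn about z gives the same grasp; the last joint's range is limited). The gripper opens to 88 mm and grips with 3 to 60 N. Pads are 20 mm wide; open, the fingers measure 115 mm over their backs; the gripper's body (75 mm by 178 mm) begins 61 mm behind the grasp point.
Start: joints at [-1.251, 0.091, 1.231, -0, 1.82, -0.057], TCP at [0.221, -0.558, 0.303] pointing down, gripper open.
Joint ranges: [-2.87, 2.87], [-0.86, 2.18], [0.17, 2.46], [-1.51, 4.65], [0.06, 2.69], [-2.65, 2.65]. Speed limits (rad/s): [2.57, 2.57, 3.01, 3.14, 3.14, 3.14].

INTERFACE

Orientations are given as [roll, pitch, yaw] about the fixed x, y, z axes, in that order (R = Rz(yaw) Ry(pitch) Rx(roll)).
In Python, from workcell import manip gives the robot as it stands.
- The arm moves only by the tool servo_tool, never from a script. Its argument "motion" is a list of rows, each a list of 7 numbers: the turn, a rotation vector about the world's x, y, z each as a share of 45 degrees, from -1 to 1, then the shift along the world's x, y, z each as a share of 0.3 m, from -1 to 1, then the opening, from 0 (shut) to 1 (fully open). A call has 1 to 12 rows; each row is the pose to reach, as a shift and turn from the pose commanded when the call began; what a row does not reach only later rows make up. A row lasts 1/8 s, in which the tool goes at most 62.5 mm and 10.7 degrees, less where a joint would pass 70% of its speed; a pose out of reach is approached as far as the arm can. A call with a number of a shift or a turn outside -1 to 1 is refused whole. A call with a gripper value outside its range is refused whole. The fingers move at their own pace and stop on an object; the grip force is fixed at half the most. Time passes only in rows, so rows that repeat a pose let the fingers close. It gives the time, the measured TCP pose, the force, the opening and the grip force at its end, in the units of the state.
- manip.observe(): the state, without advancing time (a new reading comes with each control period).
- manip.capture(name): name is "scene" or "top"; returns the picture (400x640x3 uint8, red, green, blue); there is no depth.
- manip.calibration(name): a dict with "K" (3x3 intrinsics, pixels), "R" (3x3) and "t" (3): a world point X has camera coordinates R X + t. Camera axes: x right, y down, z forward; pixel columns grow to the right and rows downward; lengths in m; the calibration is good to about 2 mm. A picture is of the moment at which its call begins. calibration takes no time and is no camera call.
- manip.sign_off(): hands the job in; it is judged then, once.
Trained networks look in the newest picture that a camera, given by its name, has taken for a name from the list of things; names that differ only in an ending like _2 or _b are one class to them, and where a whole thing is asked for, a point or a joint stands for the part that bears it (a point fixed in the world has none). Each returns a list of dicts, best first, with "score" (0 to 1); they miss things now and then, are a little off and sometimes report something else, mostly with a low value. They report only what shows in the picture. A call takes as long as a camera call. They do not tell look-alikes from the thing itself.
- manip.cut_out(camera, label): "mask" (400x640 bool, what is visible of it) and "xy" ([column, row] in pixels, amid what is visible of it).
The state is a dict: "clock": time; "qpos": joint angles; "qvel": joint speeds; "joint_efforts": joint torques, N m; "eef_pos": TCP position; "ee_rot": TCP orientation; "wrist_force": force on the tool from outside, world axes, zero at the start; "torque": the same for the moment, N m; "opening": opening from 0.0 (shut) to 1.0 (fully open); "gripper_force": force on a finger pad.
Only numpy, scipy, OpenCV 4.12 (cv2) and the standard library are available. Lean on these libraries where they do the work, as an engineer would, in place of code of your own. Each camera call takes 0.05 s, during which the arm holds its last target. There are 200 camera calls.

TASK

On the rotor loading stand, push the rotor with the wide bore along the deck until its bore lies over the spindle, then press it straight down so that it slides over the spindle and is fully home with the lift plate at the bottom. Leave the rotor with the small bore standing where it is, and let go.

Things in the scene. Friction and masses are not known exactly. Their poses are not given: they have to be found in the camera images.
- stand: Fixed loading stand, deck 60 mm above the table. Origin: on the table under the spindle's axis; y along the deck. Steel deck ends at |y| 75 to 210 mm, x -76 to 61 mm; between them the lift plate, flush. A fence along the far (+x) edge, its face 61 mm from the spindle's axis, 10 mm above the deck; near side and ends open.
- spindle_top (a point): Centre of the top of the upright steel spindle, 30 mm in diameter, its last 4 mm tapered to 22 mm. It stands in the middle of the lift plate, its top 1 mm below the deck, so that a rotor slides across above it. As the lift plate goes down, the spindle passes through the rotor's bore.
- plate (a joint): Aluminium lift plate, 126 by 140 mm, with a 40 mm square opening around the spindle. 0 = flush with the deck (start), grows (m) as it sinks, bottom stop 0.022. It carries a rotor without sinking and stays where it is left (friction); pressing on the rotor's top with about 5 to 10 N sinks it.
- rotor: The rotor to load: flat aluminium ring, 110 mm outside, bore 35 mm right through, 24 mm high, 0.45 to 0.65 kg, twelve black flush tube seats on its flat top. Origin: centre of its underside, z up. Too wide to grasp across. It starts lying on one of the two deck ends, left or right.
- small_bore_rotor: A second rotor of the same outside size, height and material, but with a bore of only 14 mm, which does not fit the spindle. Origin: centre of its underside, z up. It lies on the other deck end and is to be left there.
There are look-alikes about, which are no part of the job. Leave any brown or pink look-alike of the rotor alone.

How it is judged:
At the end, for the whole second after the job is handed in: The wide-bored rotor is level (3.4 degrees), centred on the spindle within 6 mm, its underside under 41 mm above the table (38 mm when home), the lift plate at least 19.5 mm of its 22 mm down, all at rest; the small-bored rotor within 30 mm of its start (value of joint plate above 0.0195 m and horizontal distance between rotor and spindle_top below 0.006 m and z of rotor in the frame of stand below 0.041 m and angle between rotor's own z axis and vertical below 0.06 rad and linear speed of rotor below 0.02 m/s and distance of small_bore_rotor from where it was at the start of the episode below 0.03 m); the robot touches nothing.
It fails at once if the small-bored rotor is shoved away from its place (more than 30 mm) (distance of small_bore_rotor from where it was at the start of the episode above 0.03 m).
It fails at once if the rotor is tipped over or thrown off the stand (angle between rotor's own z axis and vertical above 0.6 rad).
It also fails if it takes over 51 s, if anything falls off the work surface, if the arm or the gripper's body presses on something with over 40 N, if the wrist force passes 120 N, or if a joint passes its speed limit or range.

## Working session

There is one attempt and no reset: what is moved stays moved. The work goes in short steps, Python scripts to look and compute and a tool call to move; the robot and the scene stay as the last step left them, time stands still between calls to the robot, and variables do not carry over. Pictures are saved under pics/ and viewed, at most 10 in all, crops included, and the job is handed in when it is done.

Besides the shell and the picture viewer there is one more tool, called after "Emit:" by a JSON object that holds its "api" and its "payload", one argument or row to a line. servo_tool: Moves the arm, as the interface text tells. Shift numbers are shares of 0.3 m and turn numbers shares of 45 degrees, none past 1 either way. Its arguments: {"type":"object","properties":{"motion":{"type":"array","items":{"type":"array","items":{"type":"number"}}}},"required":["motion"]}

```bash
mkdir -p pics
cat > h.py <<'E'
import numpy as np, cv2
from workcell import manip
def ray(cam,px,z):
    c=manip.calibration(cam);K,R,t=[np.array(c[k],float) for k in("K","R","t")]
    d=R.T@np.linalg.solve(K,[px[0],px[1],1.]);o=-R.T@t
    return o+d*(z-o[2])/d[2]
def save(n,im): cv2.imwrite(n,cv2.cvtColor(im,cv2.COLOR_RGB2BGR))
E
python3 - <<'E'
from h import *
a=manip.capture("scene");b=manip.capture("top")
save("pics/s0.png",a);save("pics/t0.png",b)
print(manip.tip_reach,manip.observe()["ee_rot"])
for l in("rotor","small_bore_rotor","stand","plate"):
  for r in manip.cut_out("top",l)[:5]:
    m=r["mask"];(c,rad)=cv2.minEnclosingCircle(np.argwhere(m)[:,::-1].astype(np.float32))
    print(l,round(r["score"],2),np.round(r["xy"]),np.round(c),round(rad,1),m.sum(),ray("top",c,.084).round(3))
E
```

```text
0.08 [-3.13983000e+00 -7.76352170e-05  3.76727921e-01]
rotor 0.81 [343. 140.] [347. 134.] 31.2 2742 [ 0.604 -0.104  0.084]
rotor 0.72 [405. 238.] [397. 235.] 30.7 2593 [ 0.425 -0.183  0.084]
rotor 0.63 [444. 140.] [441. 142.] 29.7 2533 [ 0.588 -0.269  0.084]
rotor 0.59 [303. 282.] [299. 273.] 31.2 2703 [ 0.364 -0.014  0.084]
small_bore_rotor 0.87 [188. 140.] [192. 142.] 32.7 3152 [0.594 0.168 0.084]
stand 0.74 [268. 145.] [266. 141.] 122.5 13548 [0.595 0.039 0.084]
plate 0.72 [272. 145.] [268. 140.] 50.9 5034 [0.597 0.037 0.084]
```

View pics/t0.png

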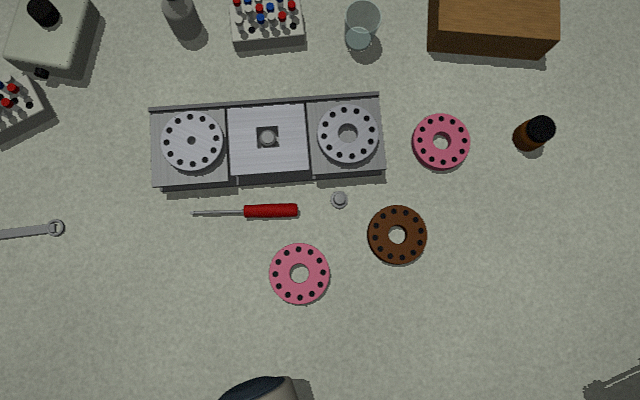

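View pics/s0.png

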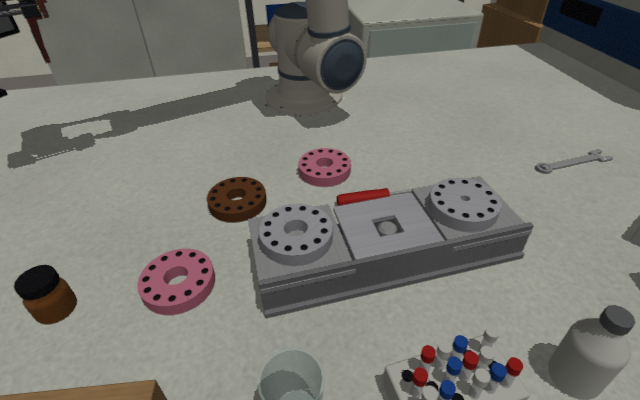

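The top picture shows these candidates:
- Wide-bore silver rotor at (347,134), right deck end.
- Small-bore silver rotor at (192,141), left deck end.
- Pink look-alikes at (441,141) and (299,273), and a brown one at (397,235), all on the table.

I choose the silver one at (347,134). The scene picture agrees: wide bore at (297,228), small bore at (465,198). Next is a close crop to check the choice and get the geometry.

Run:
```python
from h import *
b=cv2.imread("pics/t0.png")
cv2.imwrite("pics/c0.png",cv2.resize(b[80:200,235:395],None,fx=5,fy=5,interpolation=cv2.INTER_CUBIC))
for n,p,z in(("spindle",(268,137),.059),("farL",(150,109),.07),("farR",(378,95),.07),("nearL",(153,187),.06),("nearR",(385,170),.06)):print(n,ray("top",p,z).round(4))
c=manip.calibration("top");R=np.array(c["R"]);print(-R.T@c["t"],R.round(2),c["K"][0][0])
s=[r for r in manip.cut_out("top","rotor")][0]["mask"].astype(np.uint8)
(x,y),ax,an=cv2.fitEllipse(max(cv2.findContours(s,0,1)[0],key=len));print(x,y,ax,ray("top",(x,y),.075))
```

```text
spindle [0.6093 0.0378 0.059 ]
farL [0.6608 0.2476 0.07  ]
farR [ 0.6826 -0.1638  0.07  ]
nearL [0.5204 0.2405 0.06  ]
nearR [ 0.5445 -0.1718  0.06  ]
[ 0.36048951 -0.0167479   0.87886942] [[-0.02 -1.    0.03]
 [-0.99  0.02 -0.17]
 [ 0.17 -0.03 -0.99]] 468.40092823422407
347.4645690917969 134.6387939453125 (60.18406677246094, 60.58327102661133) [ 0.60680293 -0.10472104  0.075     ]
```

View pics/c0.png

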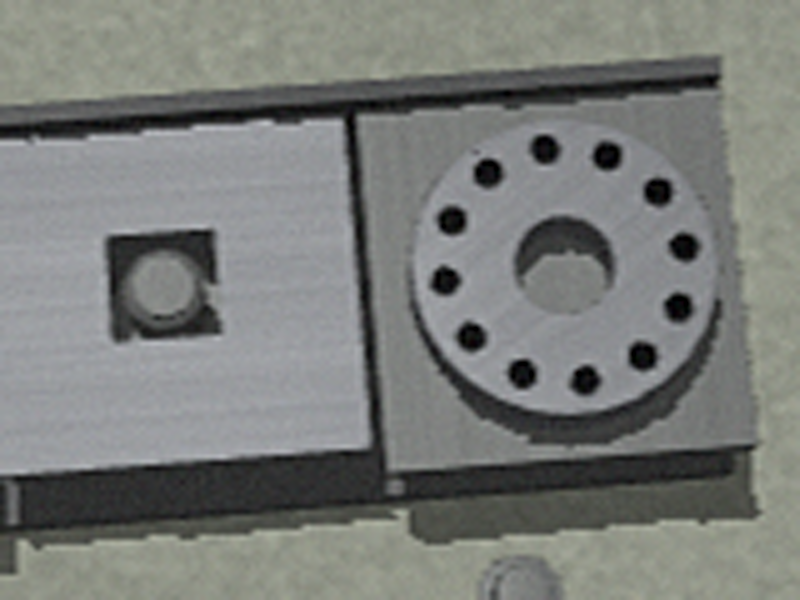

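The crop shows the silver rotor with the wide bore (centre at image (348,133)), and the spindle in its square opening at (267.4,137.6). The stand is yawed about 3.2°. Plan: push with the two partly open fingers as a centring fork, with the closing line along the stand's x (tool yaw about 1.627).

Emit:
{"api": "servo_tool", "payload": {
  "motion": [
    [0, 0, 0.2, 0.15, 0.15, 0, 0.8],
    [0, 0, 0.4, 0.3, 0.3, 0, 0.8],
    [0, 0, 0.6, 0.45, 0.45, 0, 0.8],
    [0, 0, 0.8, 0.63, 0.6, 0, 0.8],
    [0, 0, 0.8, 0.63, 0.6, 0, 0.8],
    [0, 0, 0.8, 0.63, 0.6, 0, 0.8],
    [0, 0, 0.8, 0.63, 0.6, 0, 0.8]
  ]
}}

```text
clock: 1.23
eef_pos: [0.4088, -0.379, 0.3026]
ee_rot: [-3.141, 0.001, 1.003]
wrist_force: [0.3, 0.3, 0.5]
opening: 0.803
gripper_force: 0.0
```

Run:
```python
from h import *
s=manip.observe();print(s["clock"],s["eef_pos"],s["ee_rot"],s["qpos"],s["opening"])
rot=ray("top",(348.2,133.2),.084)[:2];sp=ray("top",(267.4,137.6),.059)[:2];print(rot,sp)
e=np.r_[rot+np.array([.056,-.998])*.080,.151]-s["eef_pos"];print("shift",e/.3,"turn",(1.627-s["ee_rot"][2])/(np.pi/4))
```

```text
1.225 [ 0.40876712 -0.37902917  0.3025643 ] [-3.14130515e+00  5.78718526e-04  1.00260099e+00] [-8.08392188e-01 -2.36369913e-02  1.34810494e+00 -6.50148076e-04
  1.81726623e+00 -2.40355347e-01] 0.8027579404470173
[ 0.60666198 -0.10512855] [0.60814258 0.03893045]
shift [ 0.67458285  0.64686874 -0.50521434] turn 0.7950095117888427
```

Emit:
{"api": "servo_tool", "payload": {
  "motion": [
    [0, 0, 0.2, 0.18, 0.16, 0, 0.8],
    [0, 0, 0.4, 0.35, 0.33, 0, 0.8],
    [0, 0, 0.6, 0.52, 0.5, 0, 0.8],
    [0, 0, 0.795, 0.675, 0.647, 0, 0.8],
    [0, 0, 0.795, 0.675, 0.647, 0, 0.8],
    [0, 0, 0.795, 0.675, 0.647, -0.15, 0.8],
    [0, 0, 0.795, 0.675, 0.647, -0.3, 0.8],
    [0, 0, 0.795, 0.675, 0.647, -0.42, 0.8],
    [0, 0, 0.795, 0.675, 0.647, -0.505, 0.8],
    [0, 0, 0.795, 0.675, 0.647, -0.505, 0.8],
    [0, 0, 0.795, 0.675, 0.647, -0.505, 0.8]
  ]
}}

```text
clock: 2.6
eef_pos: [0.6124, -0.1851, 0.1526]
ee_rot: [3.14, 0.001, 1.628]
wrist_force: [0.9, -1.3, 0.4]
opening: 0.795
gripper_force: 0.0
```

Run:
```python
from h import *
s=manip.observe();print(s["clock"],s["eef_pos"],s["ee_rot"],s["wrist_force"],s["opening"])
save("pics/s1.png",manip.capture("scene"))
sp=np.array([.60814,.03893])
for k in(.12,.0524):
  e=sp+np.array([.056,-.998])*k-s["eef_pos"][:2];print(k,e/.3)
```

```text
2.6 [ 0.61239987 -0.1850844   0.1525912 ] [3.14005854e+00 7.49567484e-04 1.62774465e+00] [ 0.90433323 -1.34063385  0.44812145] 0.7954513534394356
0.12 [0.00820042 0.34751467]
0.0524 [-0.00441824  0.57239734]
```

View pics/s1.png

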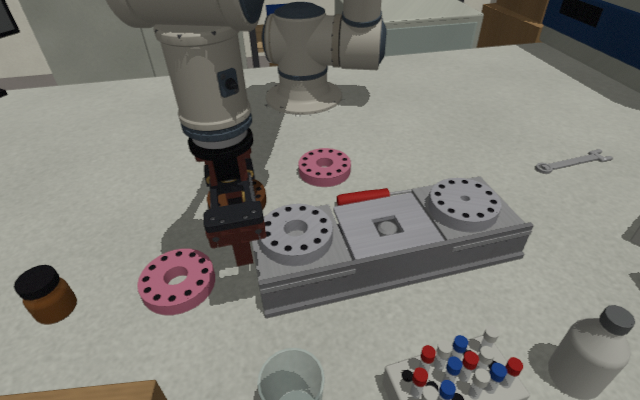

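The scene picture shows the fork at (235,240), just behind the wide-bore rotor (297,228) and clear of everything. Pushing slowly now.

Emit:
{"api": "servo_tool", "payload": {
  "motion": [
    [0, 0, 0, 0.001, 0.05, 0, 0.8],
    [0, 0, 0, 0.003, 0.09, 0, 0.8],
    [0, 0, 0, 0.004, 0.13, 0, 0.8],
    [0, 0, 0, 0.004, 0.17, 0, 0.8],
    [0, 0, 0, 0.004, 0.21, 0, 0.8],
    [0, 0, 0, 0.004, 0.25, 0, 0.8],
    [0, 0, 0, 0.003, 0.29, 0, 0.8],
    [0, 0, 0, 0.002, 0.33, 0, 0.8],
    [0, 0, 0, 0.001, 0.37, 0, 0.8],
    [0, 0, 0, 0, 0.4, 0, 0.8],
    [0, 0, 0, -0.001, 0.43, 0, 0.8],
    [0, 0, 0, -0.002, 0.45, 0, 0.8]
  ]
}}

```text
clock: 4.15
eef_pos: [0.6116, -0.0482, 0.151]
ee_rot: [-3.141, -0.0, 1.63]
wrist_force: [0.6, -4.7, 4.0]
opening: 0.798
gripper_force: 2.7
```

Emit:
{"api": "servo_tool", "payload": {
  "motion": [
    [0, 0, 0, 0, 0.02, 0, 0.8],
    [0, 0, 0, -0.001, 0.04, 0, 0.8],
    [0, 0, 0, -0.002, 0.055, 0, 0.8],
    [0, 0, 0, -0.002, 0.07, 0, 0.8],
    [0, 0, 0, -0.002, 0.08, 0, 0.8],
    [0, 0, 0, -0.002, 0.09, 0, 0.8],
    [0, 0, 0, -0.002, 0.09, 0, 0.8],
    [0, 0, 0, -0.002, 0.09, 0, 0.8]
  ]
}}

```text
clock: 5.15
eef_pos: [0.611, -0.0215, 0.1508]
ee_rot: [-3.141, -0.001, 1.63]
wrist_force: [0.6, -2.1, 2.2]
opening: 0.8
gripper_force: 1.3
```

Run:
```python
from h import *
s=manip.observe();print(s["clock"],s["eef_pos"],s["wrist_force"])
a=manip.capture("scene");b=manip.capture("top")
A=cv2.resize(a[150:320,240:540],(800,453),interpolation=2);save("pics/s2.png",A)
save("pics/t2.png",cv2.resize(b[80:200,185:345],None,fx=5,fy=5,interpolation=cv2.INTER_CUBIC))
```

```text
5.15 [ 0.6110101  -0.0214669   0.15078581] [ 0.61670162 -2.14715619  2.20822481]
```

View pics/t2.png

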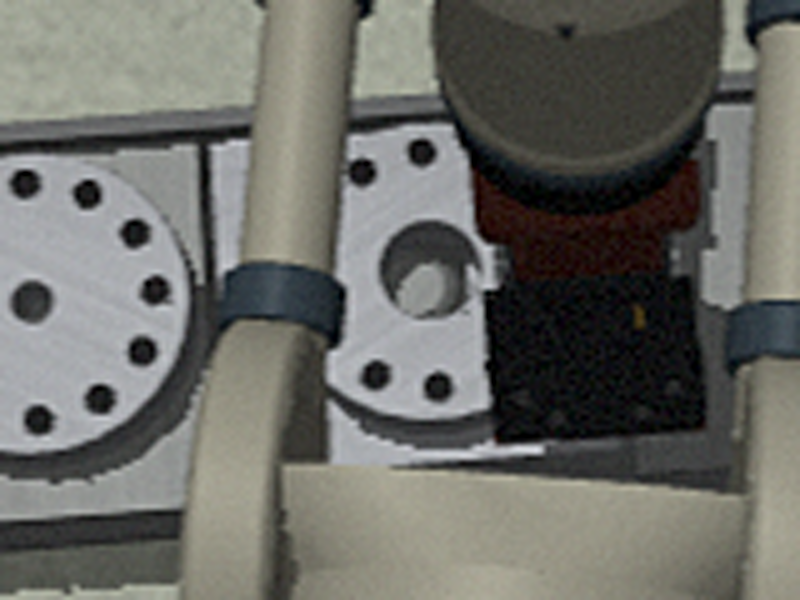

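View pics/s2.png

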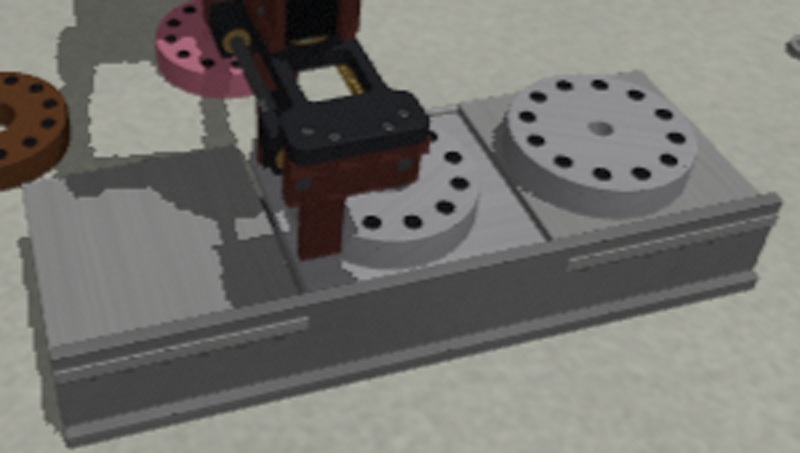

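Run:
```python
from h import *
im=cv2.imread("pics/t2.png")
r=ray("top",(185+431/5,80+270/5),.084)
print(r, np.array([.60814,.03893])-r[:2], ray("top",(267.4,137.6),.059))
for q in manip.cut_out("top","rotor")[:5]:print(q["score"],q["xy"],q["mask"].sum())
K=manip.calibration("top");X=np.array([.60814,.03893,.084]);p=K["K"]@(K["R"]@X+K["t"]);p=p[:2]/p[2];print("target bore px",p,(p-[185,80])*5)
```

```text
[0.60705207 0.03053553 0.084     ] [0.00108793 0.00839447] [0.60814258 0.03893045 0.059     ]
0.84 [262.8, 139.0] 1429
0.84 [390.9, 240.6] 2643
0.77 [433.2, 145.9] 2420
target bore px [266.40613552 133.46617812] [407.0306776  267.33089062]
```

The top crop shows the rotor's bore centre at crop (431,270), with the spindle top behind it, low and left. This agrees with the fork geometry: 8.4 mm more along y and about 1 mm in x. The small-bore rotor has not moved. Next I push that last bit and look again.

Emit:
{"api": "servo_tool", "payload": {
  "motion": [
    [0, 0, 0, 0.002, 0.01, 0, 0.8],
    [0, 0, 0, 0.003, 0.02, 0, 0.8],
    [0, 0, 0, 0.003, 0.028, 0, 0.8],
    [0, 0, 0, 0.003, 0.028, 0, 0.8],
    [0, 0, 0, 0.003, 0.028, 0, 0.8]
  ]
}}

```text
clock: 5.92
eef_pos: [0.6119, -0.013, 0.1509]
ee_rot: [-3.141, -0.001, 1.63]
wrist_force: [-0.4, -0.2, -0.1]
opening: 0.798
gripper_force: 0.6
```

Run:
```python
from h import *
s=manip.observe();print(s["clock"],s["eef_pos"],s["wrist_force"])
b=manip.capture("top")
save("pics/t3.png",cv2.resize(b[100:170,225:315],None,fx=8,fy=8,interpolation=cv2.INTER_CUBIC))
```

```text
5.925 [ 0.61188301 -0.01302175  0.15085251] [-0.35247105 -0.21814007 -0.1313902 ]
```

View pics/t3.png

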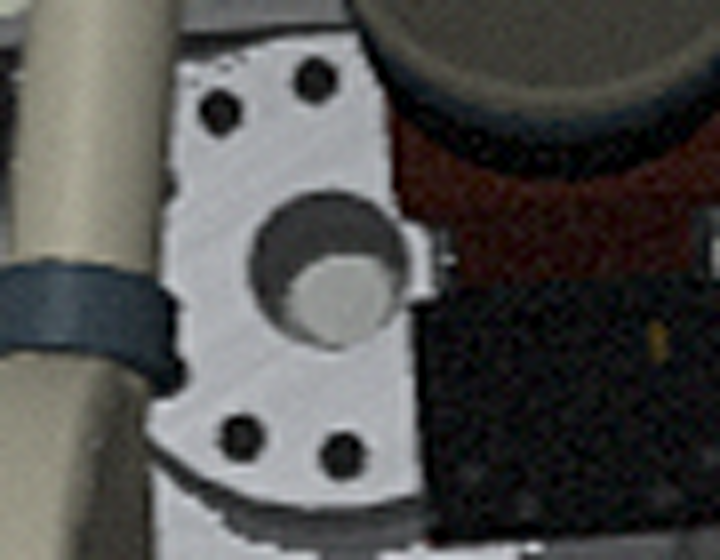

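Bore centre is at crop (329,270), image (266.1,133.8), against a target of (266.4,133.5), so it is within 1 mm. Now I back off, rise, centre above the rotor, and press with the fingers straddling the bore.

Emit:
{"api": "servo_tool", "payload": {
  "motion": [
    [0, 0, 0, 0.001, -0.03, 0, 0.8],
    [0, 0, 0, 0.003, -0.06, 0, 0.8],
    [0, 0, 0, 0.003, -0.06, 0.07, 0.75],
    [0, 0, 0, 0.003, -0.06, 0.14, 0.7],
    [0, 0, 0, 0.003, -0.06, 0.14, 0.7],
    [0, 0, 0, -0.005, 0.06, 0.14, 0.7],
    [0, 0, 0, -0.013, 0.173, 0.14, 0.7],
    [0, 0, 0, -0.013, 0.173, 0.14, 0.7],
    [0, 0, 0, -0.013, 0.173, 0.1, 0.7],
    [0, 0, 0, -0.013, 0.173, 0.07, 0.7],
    [0, 0, 0, -0.013, 0.173, 0.06, 0.7],
    [0, 0, 0, -0.013, 0.173, 0.06, 0.7]
  ]
}}

```text
clock: 7.48
eef_pos: [0.6079, 0.0379, 0.1685]
ee_rot: [-3.141, -0.0, 1.629]
wrist_force: [0.9, 0.1, 0.0]
opening: 0.702
gripper_force: 0.0
```

Emit:
{"api": "servo_tool", "payload": {
  "motion": [
    [0, 0, 0, 0, 0, -0.006, 0.7],
    [0, 0, 0, 0, 0, -0.012, 0.7],
    [0, 0, 0, 0, 0, -0.018, 0.7],
    [0, 0, 0, 0, 0, -0.024, 0.7],
    [0, 0, 0, 0, 0, -0.03, 0.7],
    [0, 0, 0, 0, 0, -0.036, 0.7],
    [0, 0, 0, 0, 0, -0.042, 0.7]
  ]
}}

```text
clock: 8.35
eef_pos: [0.6082, 0.0385, 0.1581]
ee_rot: [3.14, 0.0, 1.63]
wrist_force: [-2.7, -0.3, 6.6]
opening: 0.7
gripper_force: 3.3
```

Emit:
{"api": "servo_tool", "payload": {
  "motion": [
    [0, 0, 0, 0, 0, -0.006, 0.7],
    [0, 0, 0, 0, 0, -0.012, 0.7],
    [0, 0, 0, 0, 0, -0.018, 0.7],
    [0, 0, 0, 0, 0, -0.024, 0.7],
    [0, 0, 0, 0, 0, -0.03, 0.7],
    [0, 0, 0, 0, 0, -0.036, 0.7],
    [0, 0, 0, 0, 0, -0.042, 0.7],
    [0, 0, 0, 0, 0, -0.046, 0.7],
    [0, 0, 0, 0, 0, -0.046, 0.7]
  ]
}}

```text
clock: 9.48
eef_pos: [0.6082, 0.0385, 0.1442]
ee_rot: [3.141, 0.0, 1.63]
wrist_force: [-3.0, 0.1, 5.7]
opening: 0.7
gripper_force: 3.0
```

Emit:
{"api": "servo_tool", "payload": {
  "motion": [
    [0, 0, 0, 0, 0, -0.004, 0.7],
    [0, 0, 0, 0, 0, -0.007, 0.7],
    [0, 0, 0, 0, 0, -0.01, 0.7],
    [0, 0, 0, 0, 0, -0.012, 0.7],
    [0, 0, 0, 0, 0, -0.012, 0.7]
  ]
}}

```text
clock: 10.1
eef_pos: [0.6081, 0.0385, 0.1422]
ee_rot: [3.14, 0.0, 1.63]
wrist_force: [-6.3, 0.5, 13.0]
opening: 0.7
gripper_force: 6.4
```

The force rose at TCP z = 0.142, which is the bottom stop. Retreating to check.

Emit:
{"api": "servo_tool", "payload": {
  "motion": [
    [0, 0, 0, 0, 0, 0.03, 0.7],
    [0, 0, 0, 0, 0, 0.12, 0.7],
    [0, 0, 0, 0, 0, 0.3, 0.7],
    [0, 0, 0, 0, 0, 0.5, 0.7],
    [0, 0, 0, -0.1, -0.2, 0.5, 0.7],
    [0, 0, 0, -0.2, -0.4, 0.5, 0.7],
    [0, 0, 0, -0.3, -0.6, 0.5, 0.7],
    [0, 0, 0, -0.4, -0.8, 0.5, 0.7],
    [0, 0, 0, -0.5, -1, 0.5, 0.7],
    [0, 0, 0, -0.5, -1, 0.5, 0.7],
    [0, 0, 0, -0.5, -1, 0.5, 0.7]
  ]
}}

```text
clock: 11.48
eef_pos: [0.4573, -0.2629, 0.2891]
ee_rot: [-3.142, 0.0, 1.626]
wrist_force: [0.3, 0.1, 0.1]
opening: 0.699
gripper_force: 0.0
```

Run:
```python
from h import *
s=manip.observe();print(s["clock"],s["eef_pos"],s["wrist_force"])
a=manip.capture("scene");b=manip.capture("top")
A=cv2.resize(a[150:320,240:540],(600,340),interpolation=2);B=cv2.resize(b[80:200,145:395],(600,288)[:2],interpolation=2)[:260]
save("pics/f.png",np.vstack([A,B]))
```

```text
11.475 [ 0.45728339 -0.26291824  0.28908806] [0.26221366 0.06003441 0.05217795]
```

View pics/f.png

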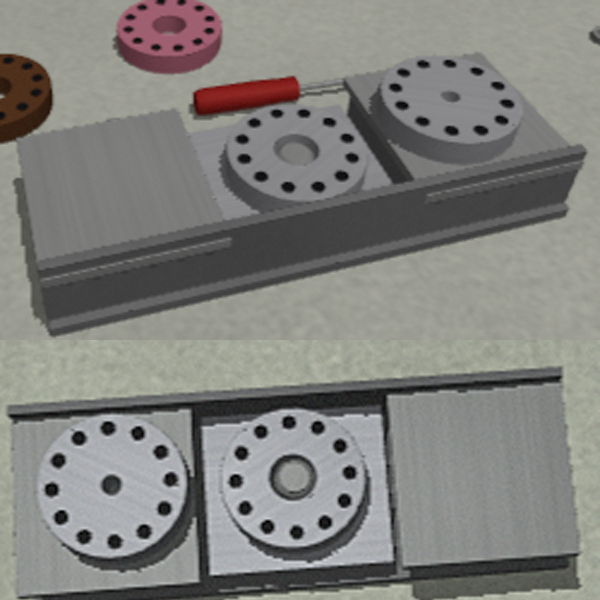

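The picture shows the wide-bore rotor sunk with the plate, level, with the spindle centred in its bore (about (293,476) in the lower view). The small-bore rotor is in place and the arm is clear. Handing in.

```bash
python3 -c "
from workcell import manip
print(manip.sign_off())"
```

```text
the job is handed in; nothing more can be done
None
```

The wide-bore rotor is pressed down over the spindle to the plate's bottom stop; in the last pictures it is level and centred, the small-bore rotor had not visibly moved, the arm is clear, and the job is handed in, though hand-in reported no verdict.

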